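Clear the supplement chest and hold its lid open

TASK

The blue supplement chest has to be opened for refilling: first take the red-capped bottle off its lid and stand it upright on the round cork mat, wholly on the mat, and let go of it. Then lift the white lid and hold it open 60 degrees from closed, give or take a few degrees; it falls shut by itself, so finish while the gripper is still holding it there, keeping it still. Leave the pill organiser, the amber jar and the mug alone.

Things in the scene. Friction and masses are not known exactly. Their poses are not given: they have to be found in the camera images.
- chest: Blue open-topped chest, 160 (x) x 220 (y) x 90 mm high, fixed to the table; position and yaw vary. Origin: centre of its underside, on the table; x points from its front (the orange tab's side, towards the robot) to its back, where the lid is hinged; y along the hinge; z up. Inside, six compartments with capsules, fixed
- lid (a joint): Angle of the white lid in rad: 0 closed, grows as it opens (60 degrees = 1.047), stop at 1.9. A plate 165 x 224 x 8 mm, about 0.35 kg, hinged freely along the top of the chest's back; top face 98.5 mm above the table when closed. No stay: it falls shut when let go below 90 degrees. About 2 N upwards at the tab lifts it
- lid_tab (a point): Grip point on the orange tab, which lies in the lid's plane and juts from the middle of its front edge: 24 mm wide (along the hinge), 10 mm thick, 42 mm long; this point is 30 mm beyond the lid's edge, at mid thickness, 96 mm above the table when closed. Axes: the lid's (the chest's when closed). Pinched by its sides from above (closing along the hinge) it can swivel between the fingers
- lid_hinge (a point): Point on the lid's hinge line, in the middle of its length, 90.5 mm above the table. In the chest's frame the tab point moves, with lid angle a, to (-195 cos a + 5 sin a, 0, 195 sin a + 5 cos a) mm from here
- bottle: White pill bottle with a red cap and a paper label, round, 54 mm in diameter, 100 mm high, 0.1 to 0.2 kg, standing upright on the closed lid at the start (its underside 98.5 mm above the table). Origin: centre of its underside; z up its axis
- mat: Round cork mat, 130 mm in diameter, 4 mm thick, fixed flat on the table, to the left or right of the chest. Origin: centre of its underside, on the table
- organiser: Bystander: closed weekly pill organiser, a grey bar 160 x 46 x 30 mm with yellow and green flaps, lying loose on the table on the other side of the chest from the mat. Origin: centre of its underside; x along its length
- amber_jar: Bystander: amber jar with a black cap, 60 mm in diameter, 110 mm high, loose, on the table towards the far left. Origin: centre of its underside
- mug: Bystander: white mug, 80 mm in diameter, 90 mm high, loose, on the table towards the far right, its handle sticking out along its own +y. Origin: centre of its underside
Not all that is in view belongs to the job. There is more than one size of the mat; the one meant has the size given above.

How it is judged (in metres and radians):
On the way:
1. the bottle stands upright on the cork mat, let go, with the lid still closed (horizontal distance between bottle and mat below 0.04 m and height (world z) of bottle below 0.009 m and angle between bottle's own z axis and vertical below 0.1 rad and linear speed of bottle below 0.03 m/s and contact force between each of the arm, the fingers and bottle below 0.1 N and value of joint lid below 0.1 rad), for 0.2 s.
At the end, for the whole second after the job is handed in: Lid open 60 degrees (within 8 either way), still, held by the fingers (over 0.3 N); no bottle, jar, mug or organiser touches the chest or lid; the bottle stands upright (within 0.1 rad), at rest, untouched, wholly on the mat (axis within 40 mm of its centre) (horizontal distance between bottle and mat below 0.04 m and height (world z) of bottle below 0.009 m and angle between bottle's own z axis and vertical below 0.1 rad and linear speed of bottle below 0.03 m/s and contact force between each of the arm, the fingers, chest and bottle below 0.1 N and value of joint lid between 0.908 and 1.187 rad and velocity of joint lid between -0.1 and 0.1 rad/s and contact force between the fingers and chest above 0.3 N and contact force between chest and organiser below 0.1 N and contact force between chest and amber_jar below 0.1 N and contact force between chest and mug below 0.1 N); the arm keeps its last pose, push and grip.
It fails at once if the bottle is tipped over (more than 0.6 rad) (angle between bottle's own z axis and vertical above 0.6 rad).
It fails at once if the lid is lifted (beyond 0.3 rad) while the bottle is still on or above it (value of joint lid above 0.3 rad and horizontal distance between bottle and chest below 0.12 m).
It fails at once if a bystander is moved more than 30 mm (distance of any of organiser, amber_jar, mug from where it was at the start of the episode above 0.03 m).
It fails at once if a bystander is tipped (more than 0.35 rad) (angle between any of organiser, amber_jar, mug's own z axis and vertical above 0.35 rad).
It also fails if it takes over 58 s, if anything falls off the work surface, if the arm or the gripper's body presses on something with over 40 N, if the wrist force passes 120 N, or if a joint passes its speed limit or range.

ROBOT

A 7-joint arm with a two-finger parallel gripper is mounted at the origin on the work surface. World frame = base frame: x ahead of the robot, y to its left, z up, the work surface at z = 0. Lengths are in mm, angles in rad, forces in N, time in s.
With the tool pointing down it reaches from about 350 to 900 mm from the base axis. Payload 8.1 kg.
Tool frame: the origin (TCP) lies on the mounting face of the last link; the fingertips stand 178 mm ahead of it and the grasp point (between the pads) lies 159 mm ahead of it; z points along the fingers, y is the line along which they close (so a half turn about z gives the same grasp; the last joint's range is limited). The gripper opens to 92 mm and grips with 3 to 60 N. Pads are 19 mm wide; open, the fingers measure 130 mm over their backs; the gripper's body (75 mm by 190 mm) begins 47 mm behind the grasp point.
Start: joints at [-1.446, 0.434, 0.025, 1.573, -0.012, 1.134, -0.075], TCP at [141.171, 608.855, 404.742] pointing down, gripper open.
Joint ranges: [-2.62, 2.62], [-0.44, 2.09], [-1.27, 1.32], [0.08, 2.57], [-1.32, 4.46], [0.12, 2], [-2.74, 2.74]. Speed limits (rad/s): [2.22, 2.22, 3.01, 3.01, 3.14, 3.14, 3.14].

INTERFACE

Orientations are given as a unit quaternion [x, y, z, w].
In Python, from bench import manip gives the robot as it stands.
- The arm moves only by the tool jog_arm, never from a script. Its argument "rows" is a list of rows, each a list of 3 entries, a list of its own where there are three numbers: the shift along the tool's x, y, z in m, then the turn about the tool's z in degrees, then the closure, from 0 (fully open) to 1 (shut). A call has 1 to 5 rows; each row is the pose to reach, as a shift and turn from the pose commanded when the call began, along the tool's axes at that moment; what a row does not reach only later rows make up. A row lasts 1/8 s, in which the tool goes at most 62.5 mm and 10.7 degrees, less where a joint would pass 70% of its speed; a pose out of reach is approached as far as the arm can. A call with a gripper value outside its range is refused whole. The fingers move at their own pace and stop on an object; the grip force is fixed at half the most. Time passes only in rows, so rows that repeat a pose let the fingers close. It gives the time, the measured TCP pose, the force, the opening and the grip force at its end, in the units of the state.
- manip.state(): the state, without advancing time (a new reading comes with each control period).
- manip.capture(name): name is "side" or "top"; returns a dict with "img" (480x640x3 uint8, blue, green, red), "vfov" (degrees; the focal length in pixels is half the picture's height over the tangent of half this angle, whatever the lens; pixels are square), "cx", "cy" (the principal point, pixels), "k1" (the pictures are not rectified: a ray, as slopes to the right and down, at radius r is drawn at 1 + k1 r^2 times it, then the intrinsics apply), "origin" and "attitude" of the camera in the world. Camera axes: x right, y up, looking along -z (the intrinsics and any distortion apply to the point x, -y, -z); pixel columns grow to the right and rows downward; lengths in mm; the calibration is good to about 2 mm. A picture is of the moment at which its call begins. There is no depth.
- manip.hand_in(): hands the job in; it is judged then, once.
Trained networks look in a picture, given as the dict that the camera call returned (one of the last four; its "shot" number tells which), for a name from the list of things; names that differ only in an ending like _2 or _b are one class to them, and where a whole thing is asked for, a point or a joint stands for the part that bears it (a point fixed in the world has none). Each returns a list of dicts, best first, with "score" (0 to 1); they miss things now and then, are a little off and sometimes report something else, mostly with a low value. They report only what shows in the picture. A call takes as long as a camera call. They do not tell look-alikes from the thing itself.
- manip.recognise(picture, label): "at" ([column, row] as shares, 0 to 1, of the picture: columns of its width, rows of its height, amid what is visible of it).
- manip.outline_of(picture, label): "region" (480x640 bool, what is visible of it) and "at" ([column, row] as shares, 0 to 1, of the picture: columns of its width, rows of its height, amid what is visible of it).
- manip.landmark_of(picture, label): "at" ([column, row] as shares, 0 to 1, of the picture: columns of its width, rows of its height: a listed point, or the origin of a listed thing).
The state is a dict: "time_s": time; "qpos": joint angles; "dq": joint speeds; "joint_efforts": joint torques, N m; "ee_pos": TCP position; "eef_rot": TCP orientation; "ft_force": force on the tool from outside, world axes, zero at the start; "wrist_torque": the same for the moment, N m; "finger_gap": finger opening in mm; "gripper_force": force on a finger pad.
Only numpy, scipy, OpenCV 4.12 (cv2) and the standard library are available. Lean on these libraries where they do the work, as an engineer would, in place of code of your own. Each camera call takes 0.05 s, during which the arm holds its last target. There are 200 camera calls.

## Working session

There is one attempt and no reset: what is moved stays moved. The work goes in short steps, Python scripts to look and compute and a tool call to move; the robot and the scene stay as the last step left them, time stands still between calls to the robot, and variables do not carry over. Pictures are saved under pics/ and viewed, at most 10 in all, crops included, and the job is handed in when it is done.

Besides the shell and the picture viewer there is one more tool, called in YAML: its name, and indented under it one key for each argument. jog_arm: Moves the arm, as the interface text tells. Its arguments: {"type":"object","properties":{"rows":{"type":"array"}},"required":["rows"]}

```bash
mkdir -p pics; ls
cat > h.py <<'E'
import numpy as np, cv2
from scipy.spatial.transform import Rotation as R
from bench import manip
def ray(c,px):
    f=240/np.tan(np.radians(c["vfov"])/2)
    d=np.array([(px[0]-c["cx"])/f,(px[1]-c["cy"])/f]); u=d.copy()
    for _ in range(20): u=d/(1+c["k1"]*(u@u))
    return np.array(c["origin"]),att(c)@np.array([u[0],-u[1],-1])
def att(c):
    a=np.array(c["attitude"]); return a if a.shape==(3,3) else R.from_quat(a).as_matrix()
def onz(c,px,z):
    o,d=ray(c,px); return o+d*(z-o[2])/d[2]
def proj(c,p):
    f=240/np.tan(np.radians(c["vfov"])/2)
    q=att(c).T@(np.array(p)-np.array(c["origin"])); u=np.array([q[0],-q[1]])/-q[2]
    return u*(1+c["k1"]*(u@u))*f+[c["cx"],c["cy"]]
E
python3 - <<'E'
from h import *
s=manip.state(); print(s)
for n in("top","side"):
    c=manip.capture(n); cv2.imwrite(f"pics/{n}0.png",c["img"]); print(n,{k:v for k,v in c.items() if k!="img"})
    for l,z in(("chest",0),("lid_tab",96),("lid_hinge",90.5),("bottle",98.5),("mat",0),("organiser",0),("amber_jar",0),("mug",0)):
        for r in manip.landmark_of(c,l): 
            p=np.array(r["at"])*[640,480]; print(l,round(r["score"],2),p.round(),onz(c,p,z).round())
E
```

```text
pics
{'time_s': 0.0, 'qpos': array([-1.44557807,  0.4352219 ,  0.02491865,  1.57412017, -0.01157876,
        1.13399257, -0.07510208]), 'dq': array([-5.45327547e-05, -1.61589819e-03,  1.60792070e-03,  6.74806239e-04,
       -1.95272238e-03, -1.17660938e-03, -2.11029365e-03]), 'joint_efforts': array([ 1.39032003e-03, -6.67848086e+01,  9.86157395e-01, -3.14446735e+01,
       -6.02339557e-02,  4.30500624e-02,  1.87824385e-04]), 'ee_pos': array([141.11196815, 608.61358523, 403.93587377]), 'eef_rot': array([ 1.13669799e-01,  9.93518263e-01, -7.98522609e-04, -2.03182570e-05]), 'ft_force': array([-0.81944703, -0.10936959,  0.431748  ]), 'wrist_torque': array([ 0.05390084,  0.05312907, -0.02842895]), 'gripper_force': 0.0, 'finger_gap': 92.0510045953374}
top {'vfov': 46.271967736393805, 'cx': 318.337234991279, 'cy': 240.18031409442597, 'k1': -0.13737155869749687, 'origin': array([ 467.73902909,  -50.74911928, 1360.38283861]), 'attitude': array([-0.02159737,  0.03388586,  0.71050373, -0.70254519]), 'shot': 1}
chest 0.86 [280. 224.] [615.  18.   0.]
chest 0.21 [413. 302.] [ 423. -303.    0.]
li
[... 314 characters left out ...]
 [687. 346.   0.]
mug 0.66 [420. 190.] [ 696. -328.    0.]
side {'vfov': 46.16563331923057, 'cx': 317.0075661221834, 'cy': 239.41981554896535, 'k1': 0.0018442540423038805, 'origin': array([  321.94291933, -1078.99492457,   773.73084654]), 'attitude': array([ 0.47301558, -0.05343893, -0.09118328,  0.87469203]), 'shot': 2}
chest 0.68 [341. 251.] [623.  16.   0.]
lid_tab 0.87 [293. 222.] [506.  17.  96.]
lid_hinge 0.61 [372. 214.] [699.  25.  90.]
bottle 0.62 [333. 216.] [602.  23.  98.]
mat 0.95 [278. 353.] [ 419. -296.   -0.]
mat 0.84 [288. 425.] [ 410. -465.    0.]
organiser 0.75 [256. 197.] [454. 330.   0.]
amber_jar 0.61 [340. 186.] [702. 344.  -0.]
mug 0.77 [415. 345.] [ 686. -329.    0.]
```

View pics/top0.png

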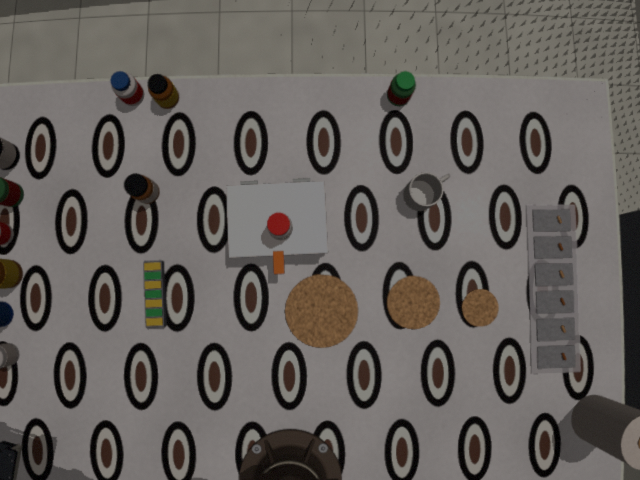

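View pics/side0.png

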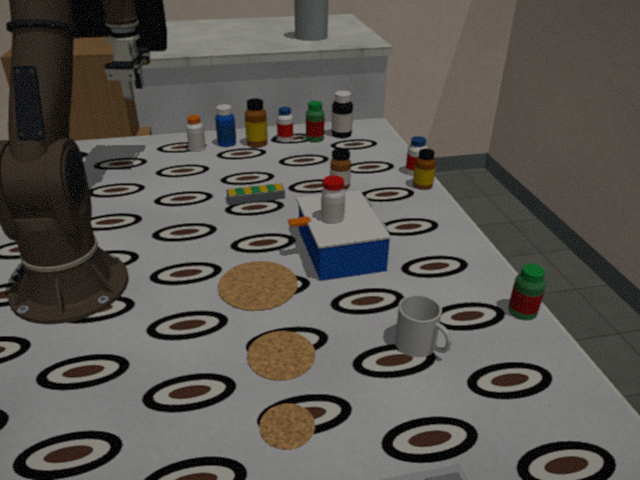

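The top view shows three mats: large at (321,310), medium at (413,302) and small at (480,308). Their diameters are roughly 177, 128 and 90 mm, so the medium one fits. The only bottle on the lid is the red-capped one at (279,226). The tab is at (279,262). I'll refine the poses and check the choice in a close crop.

Run:
```python
from h import *
for n in("top","side"):
    c=manip.capture(n); im=c["img"]; hsv=cv2.cvtColor(im,cv2.COLOR_BGR2HSV)
    if n=="top": cv2.imwrite("pics/crop.png",cv2.resize(im[150:360,210:510],None,fx=2.6,fy=2.6,interpolation=cv2.INTER_CUBIC))
    for r in manip.outline_of(c,"mat"):
        ct=max(cv2.findContours(r["region"].astype(np.uint8),0,1)[0],key=len)[:,0]
        P=np.array([onz(c,p,4)[:2] for p in ct.astype(float)]); (x,y),rad=cv2.minEnclosingCircle(P.astype(np.float32))
        print(n,"mat",r["score"],P.min(0).round(),P.max(0).round(),((P.min(0)+P.max(0))/2).round(1),"ext",np.ptp(P,axis=0).round())
    for nm,lo,hi,z in(("red cap",(0,150,90),(6,255,255),198.5),("orange tab",(7,180,100),(15,255,255),101)):
        m=cv2.inRange(hsv,lo,hi); k,l,st,ce=cv2.connectedComponentsWithStats(m)
        for i in range(1,k):
            if st[i,4]>60 and 250<ce[i][0]<370 and 160<ce[i][1]<290: print(n,nm,st[i],onz(c,ce[i],z).round(1))
    for lab in("lid","bottle"):
      for r in manip.outline_of(c,lab)[:1]:
        ct=max(cv2.findContours(r["region"].astype(np.uint8),0,1)[0],key=cv2.contourArea)
        if lab=="lid":
            P=np.array([onz(c,p,98.5)[:2] for p in ct[:,0].astype(float)],np.float32); print(n,"lid",r["score"],cv2.minAreaRect(P),cv2.boxPoints(cv2.minAreaRect(P)).round().tolist())
```

```text
top mat 0.94 [ 359. -367.] [ 485. -241.] [ 421.6 -304. ] ext [126. 125.]
top mat 0.88 [ 317. -166.] [493.   7.] [404.8 -79.4] ext [175. 173.]
top mat 0.61 [ 362. -514.] [ 450. -423.] [ 406.2 -468.5] ext [88. 91.]
top red cap [268 213  22  22 381] [594.5  11.7 198.5]
top orange tab [274 252  10  22 191] [518.3  17.8 101. ]
top lid 0.56 ((596.3743896484375, 20.436614990234375), (209.3163604736328, 228.92970275878906), 1.9991832971572876) [[488.0, 131.0], [496.0, -98.0], [705.0, -90.0], [697.0, 138.0]]
side mat 0.87 [ 358. -373.] [ 489. -237.] [ 423.8 -304.7] ext [131. 136.]
side mat 0.77 [ 319. -172.] [496.  11.] [407.8 -80.5] ext [177. 183.]
side mat 0.75 [ 361. -515.] [ 453. -423.] [ 406.8 -469.1] ext [91. 92.]
side mat 0.44 [ 646. -365.] [ 778. -182.] [ 711.7 -273.6] ext [132. 182.]
side red cap [323 175  21  15 172] [597.5   5.  198.5]
side orange tab [289 217  21   9 127] [518.2  10.8 101. ]
side lid 0.96 ((599.4327392578125, 15.0748291015625), (207.3307647705078, 232.25498962402344), 2.0602126121520996) [[492.0, 127.0], [500.0, -105.0], [707.0, -97.0], [699.0, 135.0]]
```

View pics/crop.png

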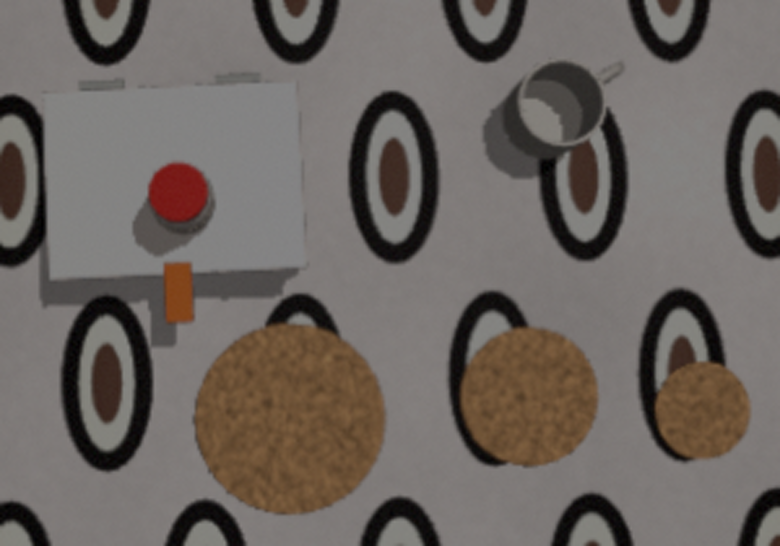

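The crop confirms the medium mat at top-view pixel (413,302), about (422,-304) mm. The red-capped bottle on the lid is the only one there, at about (596,9) mm. Moving above the bottle now.

jog_arm:
  rows:
    - [[-0.058, -0.048, -0.005], -5, 0]
    - [[-0.1, -0.084, -0.01], -10, 0]
    - [[-0.145, -0.121, -0.015], -15.3, 0]
    - [[-0.19, -0.158, -0.015], -15.3, 0]
    - [[-0.235, -0.195, -0.015], -15.3, 0]

```text
time_s: 1.92
ee_pos: [327.1, 364.0, 420.1]
eef_rot: [-0.019, 1.0, 0.0, 0.0]
ft_force: [0.2, 0.0, 0.4]
finger_gap: 91.5
gripper_force: 0.0
```

```bash
cat > to.py <<'E'
import sys
from h import *
s=manip.state(); r=R.from_quat(s["eef_rot"]); t=np.array([float(v) for v in sys.argv[1:4]])
M=r.as_matrix(); y=np.degrees(np.arctan2(M[1,1],M[0,1]))
print("t",s["time_s"],"pos",s["ee_pos"].round(1),"tool y ang",y.round(1),"gap",round(s["finger_gap"],1),"F",s["ft_force"].round(1),"grip",round(s["gripper_force"],1))
print("shift mm",(M.T@(t-s["ee_pos"])).round(1),"dist",np.linalg.norm(t-s["ee_pos"]).round(), "turn to 92.2:",((y-92.2+90)%180-90).round(1), "q",s["qpos"].round(2))
E
python3 to.py 596 9 420
```

```text
t 1.925 pos [327.1 364.  420.1] tool y ang 92.2 gap 91.5 F [0.2 0.  0.4] grip 0.0
shift mm [-254.9 -365.1    0. ] dist 445.0 turn to 92.2: 0.0 q [-1.01  0.2   0.07  1.88 -0.02  1.07  0.68]
```

jog_arm:
  rows:
    - [[-0.032, -0.046, 0], 0, 0]
    - [[-0.064, -0.092, 0], 0, 0]
    - [[-0.096, -0.138, 0], 0, 0]
    - [[-0.128, -0.183, 0], 0, 0]
    - [[-0.16, -0.229, 0], 0, 0]

```text
time_s: 2.55
ee_pos: [495.8, 141.8, 420.1]
eef_rot: [-0.02, 1.0, 0.0, 0.0]
ft_force: [0.6, 0.9, -0.6]
finger_gap: 91.7
gripper_force: 0.0
```

jog_arm:
  rows:
    - [[-0.032, -0.045, 0], 0, 0]
    - [[-0.064, -0.091, 0], 0, 0]
    - [[-0.095, -0.136, 0], 0, 0]
    - [[-0.095, -0.136, 0], 0, 0]
    - [[-0.095, -0.136, 0], 0, 0]

```text
time_s: 3.18
ee_pos: [595.0, 11.4, 419.4]
eef_rot: [-0.019, 1.0, 0.0, -0.0]
ft_force: [-0.6, 0.7, -0.5]
finger_gap: 91.6
gripper_force: 0.0
```

```bash
python3 to.py 596 9 320
python3 - <<'E'
from h import *
s=manip.state(); c=manip.capture("side"); cv2.imwrite("pics/s1.png",cv2.resize(c["img"][60:300,180:500],None,fx=2.5,fy=2.5))
print(proj(c,s["ee_pos"]-[0,0,178])); 
hsv=cv2.cvtColor(c["img"],cv2.COLOR_BGR2HSV)
E
```

```text
t 3.175 pos [595.   11.4 419.4] tool y ang 92.2 gap 91.6 F [-0.6  0.7 -0.5] grip 0.0
shift mm [-1.  -2.5 99.4] dist 99.0 turn to 92.2: 0.0 q [-0.34  0.38  0.33  1.65 -0.13  1.14  1.63]
[332.55137227 162.40801397]
```

View pics/s1.png

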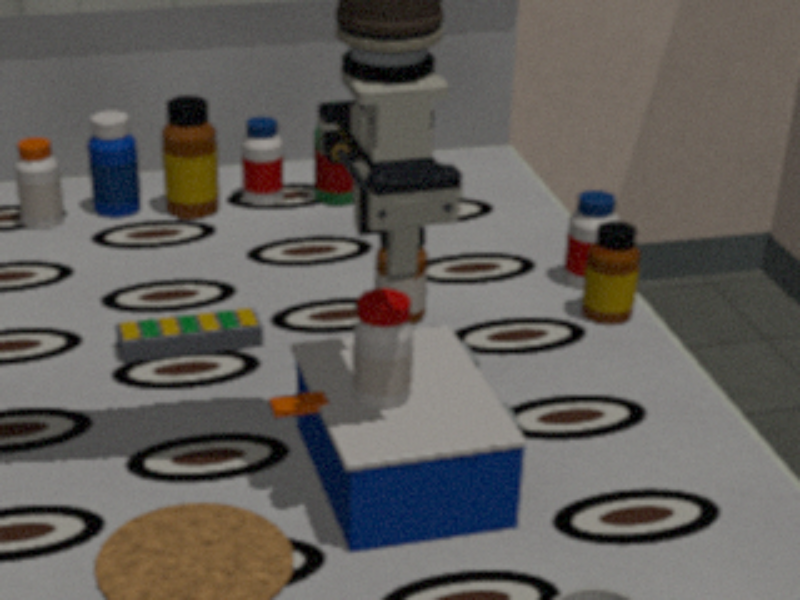

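The gripper is above the bottle, with its cap at crop pixel (383,305) and the fingers straddling it at (405,235). Descending to grasp.

jog_arm:
  rows:
    - [[-0.001, -0.002, 0.03], 0, 0]
    - [[-0.001, -0.002, 0.06], 0, 0]
    - [[-0.001, -0.002, 0.08], 0, 0]
    - [[-0.001, -0.002, 0.097], 0, 0]
    - [[-0.001, -0.002, 0.097], 0, 0]

```text
time_s: 3.85
ee_pos: [595.6, 10.1, 321.8]
eef_rot: [-0.02, 1.0, 0.0, -0.001]
ft_force: [0.5, 0.1, -0.1]
finger_gap: 92.0
gripper_force: 0.0
```

jog_arm:
  rows:
    - [[0, 0, 0], 0, 0.25]
    - [[0, 0, 0], 0, 0.38]
    - [[0, 0, 0], 0, 0.5]
    - [[0, 0, 0], 0, 0.6]
    - [[0, 0, 0], 0, 0.7]

```text
time_s: 4.47
ee_pos: [596.3, 9.4, 323.0]
eef_rot: [-0.02, 1.0, 0.0, 0.0]
ft_force: [0.4, 0.9, 1.7]
finger_gap: 53.3
gripper_force: 30.0
```

Bottle gripped (53 mm gap, 30 N). Lifting it.

jog_arm:
  rows:
    - [[0, 0, -0.02], 0, 0.7]
    - [[0, 0, -0.04], 0, 0.7]
    - [[0, 0, -0.06], 0, 0.7]
    - [[0, 0, -0.06], 0, 0.7]

```text
time_s: 4.97
ee_pos: [596.6, 8.9, 383.7]
eef_rot: [-0.019, 1.0, 0.0, 0.001]
ft_force: [-0.6, -0.2, -2.5]
finger_gap: 53.1
gripper_force: 30.0
```

```bash
python3 to.py 422 -304 383
```

```text
t 4.975 pos [596.6   8.9 383.7] tool y ang 92.2 gap 53.1 F [-0.6 -0.2 -2.5] grip 30.0
shift mm [ 1.866e+02 -3.059e+02  3.000e-01] dist 358.0 turn to 92.2: 0.0 q [-0.33  0.41  0.32  1.69 -0.14  1.06  1.64]
```

jog_arm:
  rows:
    - [[0.012, -0.02, 0], 0, 0.7]
    - [[0.035, -0.058, 0], 0, 0.7]
    - [[0.06, -0.098, 0], 0, 0.7]
    - [[0.085, -0.139, 0], 0, 0.7]
    - [[0.11, -0.18, 0], 0, 0.7]

```text
time_s: 5.6
ee_pos: [491.3, -177.0, 381.7]
eef_rot: [-0.019, 1.0, 0.0, -0.001]
ft_force: [1.5, 0.1, -1.3]
finger_gap: 53.2
gripper_force: 30.0
```

jog_arm:
  rows:
    - [[0.025, -0.041, 0], 0, 0.7]
    - [[0.05, -0.082, 0], 0, 0.7]
    - [[0.068, -0.112, 0], 0, 0.7]
    - [[0.0766, -0.126, 0], 0, 0.7]
    - [[0.0766, -0.126, 0], 0, 0.7]

```text
time_s: 6.22
ee_pos: [420.9, -304.5, 382.2]
eef_rot: [-0.018, 1.0, 0.0, -0.0]
ft_force: [0.6, -0.1, -2.7]
finger_gap: 53.3
gripper_force: 30.0
```

```bash
python3 to.py 422 -304 231
python3 - <<'E'
from h import *
s=manip.state(); c=manip.capture("side"); cv2.imwrite("pics/s2.png",cv2.resize(c["img"][160:460,130:530],None,fx=2,fy=2))
E
```

```text
t 6.225 pos [ 420.9 -304.5  382.2] tool y ang 92.1 gap 53.3 F [ 0.6 -0.1 -2.7] grip 30.0
shift mm [ -1.3   0.4 151.2] dist 151.0 turn to 92.2: -0.1 q [ 0.18  0.29  0.44  1.89 -0.15  0.99  2.29]
```

View pics/s2.png

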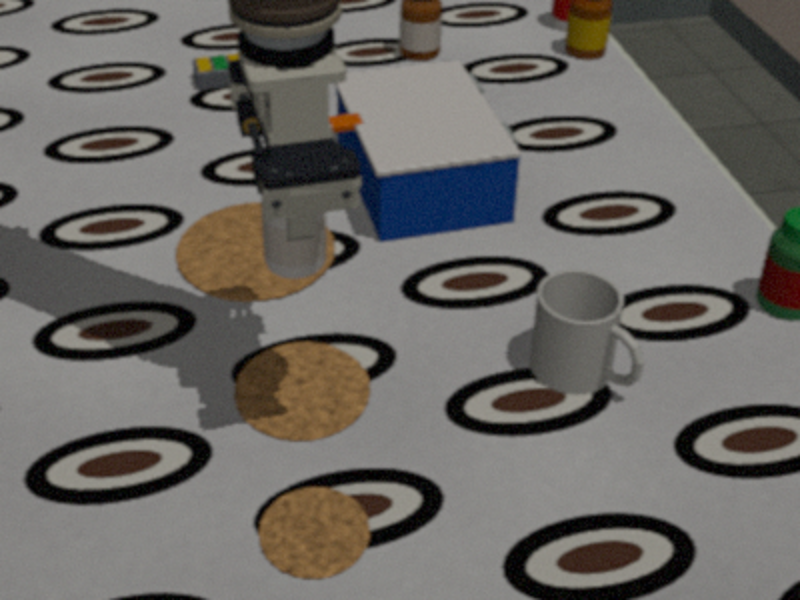

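The bottle hangs upright in the gripper at crop pixel (295,250), above the medium mat at (302,390). Lowering it.

jog_arm:
  rows:
    - [[-0.001, 0, 0.04], 0, 0.7]
    - [[-0.001, 0, 0.08], 0, 0.7]
    - [[-0.001, 0, 0.115], 0, 0.7]
    - [[-0.001, 0, 0.135], 0, 0.7]
    - [[-0.001, 0, 0.143], 0, 0.7]

```text
time_s: 6.9
ee_pos: [423.4, -302.2, 238.4]
eef_rot: [-0.021, 1.0, 0.001, -0.001]
ft_force: [-0.2, 0.0, -2.3]
finger_gap: 53.1
gripper_force: 30.0
```

jog_arm:
  rows:
    - [[0, 0, 0.004], 0, 0.7]
    - [[0, 0, 0.007], 0, 0.7]
    - [[0, 0, 0.009], 0, 0.7]
    - [[0, 0, 0.01], 0, 0.7]
    - [[0, 0, 0.01], 0, 0.7]

```text
time_s: 7.52
ee_pos: [422.7, -304.0, 229.9]
eef_rot: [-0.019, 1.0, -0.0, 0.0]
ft_force: [0.4, -0.3, -2.9]
finger_gap: 52.9
gripper_force: 30.0
```

jog_arm:
  rows:
    - [[0, 0, 0.001], 0, 0.7]
    - [[0, 0, 0.002], 0, 0.7]
    - [[0, 0, 0.003], 0, 0.7]
    - [[0, 0, 0.003], 0, 0.7]

```text
time_s: 8.02
ee_pos: [422.9, -304.0, 228.3]
eef_rot: [-0.019, 1.0, 0.0, 0.001]
ft_force: [-4.5, 4.0, 22.3]
finger_gap: 53.2
gripper_force: 30.0
```

Contact with the mat. Easing off slightly, then releasing.

jog_arm:
  rows:
    - [[0, 0, -0.001], 0, 0.7]
    - [[0, 0, -0.001], 0, 0.35]
    - [[0, 0, -0.001], 0, 0.2]
    - [[0, 0, -0.001], 0, 0]
    - [[0, 0, -0.001], 0, 0]

```text
time_s: 8.65
ee_pos: [422.7, -304.0, 227.6]
eef_rot: [-0.02, 1.0, 0.0, -0.0]
ft_force: [0.5, -0.2, 0.1]
finger_gap: 85.1
gripper_force: 0.0
```

jog_arm:
  rows:
    - [[0, 0, 0], 0, 0]
    - [[0, 0, -0.03], 0, 0]
    - [[0, 0, -0.08], 0, 0]
    - [[0, 0, -0.14], 0, 0]
    - [[0, 0, -0.19], 0, 0]

```text
time_s: 9.28
ee_pos: [422.5, -304.0, 420.0]
eef_rot: [-0.019, 1.0, -0.0, 0.0]
ft_force: [0.4, 0.1, -0.3]
finger_gap: 92.1
gripper_force: 0.0
```

```bash
python3 to.py 508 15 420
python3 - <<'E'
from h import *
c=manip.capture("side"); cv2.imwrite("pics/s3.png",cv2.resize(c["img"][160:460,130:530],None,fx=2,fy=2))
hsv=cv2.cvtColor(c["img"],cv2.COLOR_BGR2HSV)
m=cv2.inRange(hsv,(0,150,90),(6,255,255)); k,l,st,ce=cv2.connectedComponentsWithStats(m); i=[j for j in range(1,k) if 130<ce[j][0]<400 and ce[j][1]>230 and st[j,4]>40]
print([(st[j],onz(c,ce[j],104).round()) for j in i])
E
```

```text
t 9.275 pos [ 422.5 -304.   420. ] tool y ang 92.2 gap 92.1 F [ 0.4  0.1 -0.3] grip 0.0
shift mm [-9.780e+01  3.154e+02 -1.000e-01] dist 330.0 turn to 92.2: 0.0 q [ 0.15  0.26  0.46  1.83 -0.13  1.08  2.27]
[(array([271, 305,  21,  23, 291], dtype=int32), array([ 427., -310.,  104.]))]
```

View pics/s3.png

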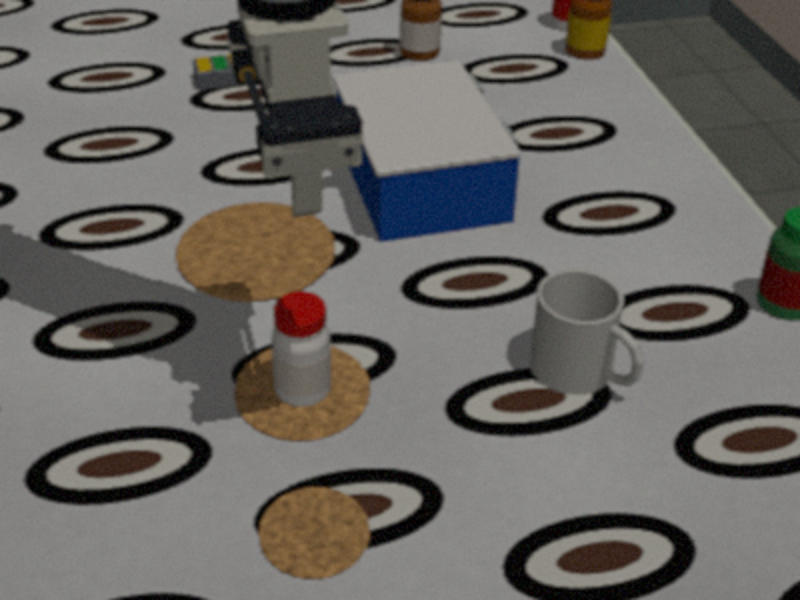

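The bottle stands upright near the middle of the medium mat (cap at crop (300,315), mat at (302,390)). Now moving over the tab.

jog_arm:
  rows:
    - [[-0.018, 0.058, 0], 0, 0]
    - [[-0.036, 0.116, 0], 0, 0]
    - [[-0.054, 0.174, 0], 0, 0]
    - [[-0.072, 0.232, 0], 0, 0]
    - [[-0.09, 0.29, 0], 0, 0]

```text
time_s: 9.95
ee_pos: [501.4, -8.7, 417.9]
eef_rot: [-0.02, 1.0, 0.0, 0.0]
ft_force: [1.6, 0.2, 1.1]
finger_gap: 91.9
gripper_force: 0.0
```

jog_arm:
  rows:
    - [[-0.008, 0.025, 0.02], 0, 0.2]
    - [[-0.008, 0.025, 0.07], 0, 0.4]
    - [[-0.008, 0.025, 0.11], 0, 0.4]
    - [[-0.008, 0.025, 0.12], 0, 0.4]
    - [[-0.008, 0.025, 0.12], 0, 0.4]

```text
time_s: 10.58
ee_pos: [508.5, 14.5, 298.0]
eef_rot: [-0.019, 1.0, -0.0, -0.0]
ft_force: [-0.4, -0.2, 0.4]
finger_gap: 55.2
gripper_force: 0.0
```

```bash
python3 to.py 508 15 255
python3 - <<'E'
from h import *
s=manip.state()
for n in("top","side"):
    c=manip.capture(n); 
    cv2.imwrite(f"pics/{n}4.png",c["img"])
    print(n,proj(c,[508,15,96]).round(),[ (r["score"],onz(c,np.array(r["at"])*[640,480],96).round()) for r in manip.landmark_of(c,"lid_tab")])
a=cv2.imread("pics/side4.png")[150:270,220:400]; cv2.imwrite("pics/c4.png",cv2.resize(a,None,fx=4,fy=4))
E
```

```text
t 10.575 pos [508.5  14.5 298. ] tool y ang 92.2 gap 55.2 F [-0.4 -0.2  0.4] grip 0.0
shift mm [ 0.5  0.5 43. ] dist 43.0 turn to 92.2: 0.0 q [-0.33  0.37  0.25  2.   -0.13  0.79  1.61]
top [279. 267.] [(0.39, array([ 420., -287.,   96.]))]
side [294. 222.] [(0.9, array([506.,  18.,  96.]))]
```

View pics/c4.png

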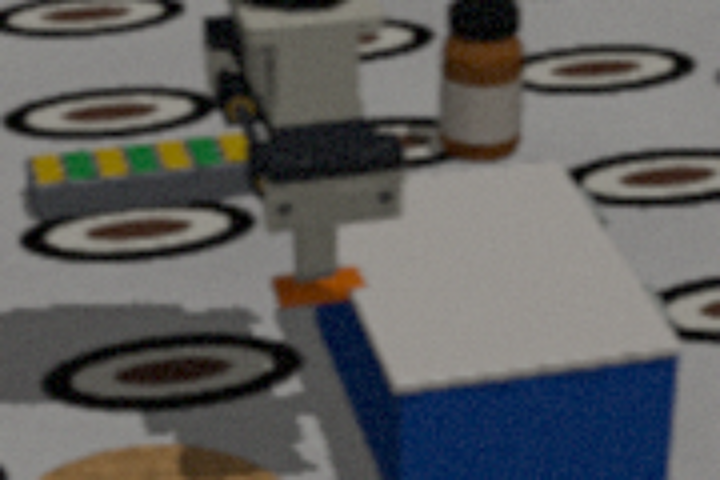

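The fingers straddle the tab at crop (318,285). Descending and pinching.

jog_arm:
  rows:
    - [[0, 0.0015, 0.02], 0, 0.4]
    - [[0, 0.0015, 0.038], 0, 0.4]
    - [[0, 0.0015, 0.043], 0, 0.4]
    - [[0, 0.0015, 0.043], 0, 0.55]
    - [[0, 0.0015, 0.043], 0, 0.65]

```text
time_s: 11.4
ee_pos: [508.6, 16.2, 255.6]
eef_rot: [-0.02, 1.0, 0.0, 0.001]
ft_force: [-0.4, -0.1, -0.6]
finger_gap: 39.7
gripper_force: 0.0
```

jog_arm:
  rows:
    - [[0, 0, 0], 0, 0.75]
    - [[0, 0, 0], 0, 0.85]
    - [[0, 0, 0], 0, 0.95]
    - [[0, 0, 0], 0, 1]
    - [[0, 0, 0], 0, 1]

```text
time_s: 12.02
ee_pos: [508.4, 16.9, 255.1]
eef_rot: [-0.02, 1.0, 0.0, 0.0]
ft_force: [-1.6, 5.9, 6.0]
finger_gap: 23.8
gripper_force: 30.0
```

Run:
```python
from h import *
# path: shifts in tool axes from the closed pose (tool x = -chest x, tool z = down)
for d in range(0,61,5):
    a=np.radians(d); print(d,((195*np.cos(a)-5*np.sin(a))-195).round(1),(-(195*np.sin(a)+5*np.cos(a)-5)).round(1))
s=manip.state(); print(s["ee_pos"],s["ft_force"],s["finger_gap"],s["gripper_force"])
```

```text
0 0.0 -0.0
5 -1.2 -17.0
10 -3.8 -33.8
15 -7.9 -50.3
20 -13.5 -66.4
25 -20.4 -81.9
30 -28.6 -96.8
35 -38.1 -110.9
40 -48.8 -124.2
45 -60.6 -136.4
50 -73.5 -147.6
55 -87.2 -157.6
60 -101.8 -166.4
[508.44998497  16.88230187 255.12947618] [-1.60970957  5.88922987  6.0064817 ] 23.806686080584836 30.003072023391724
```

Tab pinched (23.8 mm, 30 N). Lifting along the arc.

jog_arm:
  rows:
    - [[-0.0005, 0, -0.0085], 0, 1]
    - [[-0.0012, 0, -0.017], 0, 1]
    - [[-0.0038, 0, -0.034], 0, 1]
    - [[-0.0079, 0, -0.05], 0, 1]
    - [[-0.0135, 0, -0.0664], 0, 1]

```text
time_s: 12.65
ee_pos: [521.9, 17.4, 321.3]
eef_rot: [-0.02, 1.0, 0.0, -0.0]
ft_force: [4.5, 4.6, -5.1]
finger_gap: 23.6
gripper_force: 30.0
```

jog_arm:
  rows:
    - [[-0.007, 0, -0.0155], 0, 1]
    - [[-0.015, 0, -0.0304], 0, 1]
    - [[-0.0246, 0, -0.0445], 0, 1]
    - [[-0.0353, 0, -0.0578], 0, 1]
    - [[-0.0353, 0, -0.0578], 0, 1]

```text
time_s: 13.28
ee_pos: [557.2, 18.7, 379.0]
eef_rot: [-0.02, 1.0, 0.0, 0.0]
ft_force: [-1.5, 5.6, -1.2]
finger_gap: 24.0
gripper_force: 30.0
```

jog_arm:
  rows:
    - [[-0.0118, 0, -0.0122], 0, 1]
    - [[-0.0247, 0, -0.0234], 0, 1]
    - [[-0.0384, 0, -0.0334], 0, 1]
    - [[-0.047, 0, -0.0388], 0, 1]
    - [[-0.053, 0, -0.0422], 0, 1]

```text
time_s: 13.9
ee_pos: [609.5, 20.7, 420.0]
eef_rot: [-0.02, 1.0, 0.0, -0.001]
ft_force: [-2.3, 5.5, -2.7]
finger_gap: 23.6
gripper_force: 30.0
```

jog_arm:
  rows:
    - [[0, 0, 0], 0, 1]
    - [[0, 0, 0], 0, 1]
    - [[0, 0, 0], 0, 1]
    - [[0, 0, 0], 0, 1]

```text
time_s: 14.4
ee_pos: [609.4, 20.8, 420.0]
eef_rot: [-0.02, 1.0, 0.0, -0.001]
ft_force: [-0.3, 5.5, -2.8]
finger_gap: 23.8
gripper_force: 30.0
```

```bash
python3 to.py 610 22 421
python3 - <<'E'
from h import *
s=manip.state(); g=s["ee_pos"]-[0,0,159]; h=np.array([703.5,22,90.5])
print("angle est",np.degrees(np.arctan2(g[2]-h[2],h[0]-g[0])-np.arctan2(5,195)).round(1),"r",np.hypot(g[2]-h[2],h[0]-g[0]).round(1),s["dq"].round(3))
c=manip.capture("side"); cv2.imwrite("pics/s5.png",cv2.resize(c["img"][80:380,170:520],None,fx=2,fy=2))
print([(r["score"],np.array(r["at"])*[640,480]) for r in manip.landmark_of(c,"lid_tab")],proj(c,g))
E
```

```text
t 14.4 pos [609.4  20.8 420. ] tool y ang 92.3 gap 23.8 F [-0.3  5.5 -2.8] grip 30.0
shift mm [-0.7  1.2 -1. ] dist 2.0 turn to 92.2: 0.1 q [-0.32  0.4   0.28  1.61 -0.12  1.15  1.6 ]
angle est 59.6 r 194.8 [ 0.    -0.001 -0.001  0.001 -0.    -0.    -0.001]
[(0.63, array([334.976, 152.112]))] [338.17284138 151.87050651]
```

View pics/s5.png

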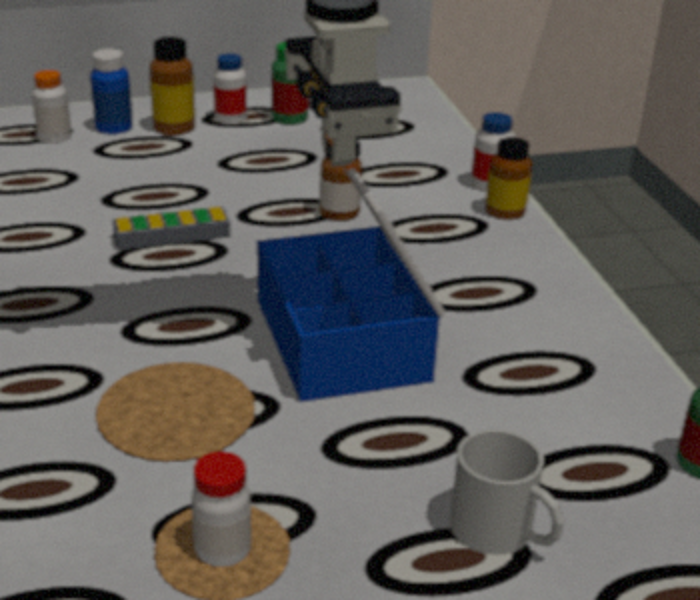

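The lid is open about 60° with its tab pinched at crop (340,145). The bottle stands on its mat at (222,505), and the bystanders are where they were. Handing in.

```bash
python3 -c "
from bench import manip
print(manip.hand_in())"
```

```text
the job is handed in; nothing more can be done
None
```

I handed the job in with the bottle released upright near the centre of the 130 mm cork mat and the lid held still at about 60° (59.6° estimated from the gripper position) by the gripper; the hand-in call gave no verdict.

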